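# Start the soap stirrer and hold its dead-man paddle half-way

## Task

Start the soap stirrer and run it at half speed: twist the bar-shaped start key clockwise (seen from above) to its stop and let it go so that it springs back, then press the hinged dead-man paddle about half-way down and keep it there. The program finishes while still holding the paddle half-way: do not let it up, and never push it right down to its stop, or the batter splashes. Leave the round timer dial as it is set, and do not shift the things lying about.

Things in the scene. Friction and masses are not known exactly. Their poses are not given: they have to be found in the camera images.
- key_grip (a point): centre of the start key's grip, 86 mm above the table: an upright black bar 46 mm long (its x), 14 mm thick (its y: pinch here), 36 mm high (z up, top at 104 mm), turning about the vertical through this point. Under it a steel disc, 48 mm across, top at 68 mm, on a grey box 100 x 90 x 60 mm fixed to the table, square to the bar at rest
- start_key (a joint): turn of the start key in rad: 0 at rest, 1.0 at its stop, growing clockwise seen from above. A spring always drives it back to 0; it takes 0.06 N m to start and 0.18 N m at the stop
- paddle_pad (a point): centre of the upper face of the dead-man paddle's flat black pad, 56 mm long (its x, along the lever to the hinge), 70 mm wide (y), 14 mm thick; z is normal to the face. At rest the lever slopes up 0.40 rad from hinge to pad and this point is 105 mm above the table; right down the lever is level and it is 59 mm above
- paddle_hinge (a point): middle of the paddle's hinge pin, 50 mm above the table; the pin is along its y, its x points level away from the pad. The pad's centre is 120 mm from the pin along the lever (a 30 mm wide steel bar), its upper face 9 mm above the line through the pin. Steel foot plate 205 x 90 x 12 mm, fixed to the table
- paddle (a joint): how far the paddle is pressed, in rad: 0 at rest (up), 0.40 right down on its stop, so half-way is 0.20, where the pad centre is about 23 mm lower than at rest. A spring pushes it up: about 3 N on the pad starts it, 6.5 N holds it half-way, 10 N right down
- dial_mark (a point): the white mark on the rim of the round black timer dial (54 mm across at its skirt, 43 mm above, 22 mm high, on a box like the start key's); not to be turned. The mark is 20 mm off the dial's axis and 85 mm above the table; the dial can stand at any setting
- dose_cup: clear small cup, 58 mm across, 34 mm high, near the start key; origin under its centre; leave it
- soap_bar: pale bar of soap, 55 x 80 x 25 mm, near the paddle; origin under its centre; leave it
- spatula: green spatula, 170 mm long along its x, about 20 mm high, lying near the dial; origin under its middle; leave it
- paper_tray: cream paper tray, 100 x 130 x 40 mm, open, beyond the dial; origin under its centre; leave it
- oil_bottle: amber bottle, 60 mm across, 160 mm high, to the right, behind the jar; origin under its centre; leave it
- jug: clear jug with a handle, 110 mm across, 150 mm high, to the left; origin under its centre; leave it
- salt_jar: glass jar, 70 mm across, 80 mm high, to the right; origin under its centre; leave it
Mind the look-alikes: they are no part of the job. What is shaped like the part that bears key_grip but purple or turquoise is not meant.

How it is judged:
By the outcome, as a careful person would: the job done as asked, in the order asked, and still so for the second after the job is handed in, while the arm keeps its last pose, push and grip.
It also fails if it takes over 51 s, if anything falls off the work surface, if the arm or the gripper's body presses on something with over 40 N, if the wrist force passes 120 N, or if a joint passes its speed limit or range.

## Robot

A 6-joint arm with a two-finger parallel gripper is mounted at the origin on the work surface. World frame = base frame: x ahead of the robot, y to its left, z up, the work surface at z = 0. Lengths are in m, angles in degrees, forces in N, time in s.
With the tool pointing down it reaches from about 0.275 to 0.825 m from the base axis. Payload 5.2 kg.
Tool frame: the origin (TCP) lies at the very end of the fingers, on their centre line; the grasp point (between the pads) lies manip.pinch_z behind it (manip.pinch_z is the distance from the TCP to the grasp point, in m); z points along the fingers, y is the direction in which the jaws open and shut (so a half turn about z gives the same grasp; the last joint's range is limited). The gripper opens to 93 mm and grips with 3 to 60 N. Pads are 15 mm wide; open, the fingers measure 128 mm over their backs; the gripper's body (75 mm by 188 mm) begins 65 mm behind the grasp point.
Start: joints at [-81.177, 14.817, 87.949, -0, 77.235, -11.62], TCP at [0.192, -0.515, 0.219] pointing down, gripper open.
Joint ranges: [-179.93, 179.93], [-52.35, 119.4], [10.71, 147.94], [-69.91, 249.91], [12.55, 155.21], [-178.61, 178.61]. Speed limits (degrees/s): [147.25, 147.25, 180, 180, 180, 180].

## Interface

Orientations are given as a 3x3 rotation matrix whose columns are the frame's x, y, z axes.
In Python, from cell import manip gives the robot as it stands. The module is installed in compiled form; this text tells all that it offers. Calls block until the motion is done:
- manip.goto(position, orientation): joint-space move of the TCP to a pose.
- manip.movel(position, ori=None, velocity=0.15, max_force=None): straight line of the TCP; ori=None keeps the orientation; velocity is the mean speed in m/s. With max_force (N) it stops when the force on the tool has changed by that much, and returns True; else False.
- manip.set_joints(angles): joint-space move.
- manip.move_gripper(opening, strength=None): finger opening in m; strength is the grip in N (None keeps the last); returns when the fingers have stopped.
- manip.pause(seconds).
- manip.solve_ik(position, orientation): joint angles nearest the present ones, or None.
- manip.get_image(name): name is "side" or "top" or "wrist"; returns (picture, depth): 384x512x3 uint8, red, green, blue; 384x512 float32, m along the optical axis (not along the pixel's ray), 0 where there is no reading.
- manip.calibration(name): a dict with "vertical_fov" (degrees; the focal length in pixels is half the picture's height over the tangent of half this angle, whatever the lens; pixels are square), "cx", "cy" (the principal point, pixels), "pose" (4x4, takes a point from camera to world coordinates). Camera axes: x right, y up, looking along -z (the intrinsics and any distortion apply to the point x, -y, -z); pixel columns grow to the right and rows downward; lengths in m; the calibration is good to about 2 mm. The wrist camera is an equidistant fisheye: a pixel r from the principal point sees the ray r / f radians off the axis. A picture is of the moment at which its call begins: read the wrist's pose just before it. calibration takes no time and is no camera call; for the wrist camera it gives the pose at the moment of the call.
A pose or a line that the arm cannot do raises manip.PlanningError and nothing moves.
- manip.close_job(): hands the job in, once; it reports no verdict.
Readings, each from a call of its own:
- manip.current_clock(): time.
- manip.current_joints(): joint angles.
- manip.current_joint_velocities(): joint speeds.
- manip.current_joint_torque(): joint torques, N m.
- manip.current_tcp_pos(): TCP position.
- manip.current_ee_rot(): TCP orientation.
- manip.current_force(): force on the tool from outside, world axes, zero at the start.
- manip.current_moment(): the same for the moment, N m.
- manip.current_finger_gap(): finger opening in m.
Only numpy, scipy, OpenCV 4.12 (cv2) and the standard library are available. Lean on these libraries where they do the work, as an engineer would, in place of code of your own. Each camera call takes 0.05 s, during which the arm holds its last target.

## Working session

There is one attempt and no reset: what is moved stays moved. The work goes in short steps, each a Python script; the robot and the scene stay as the last script left them, time stands still between calls to the robot, and variables do not carry over. Pictures are saved under pics/ and viewed, and the job is handed in when it is done.

```bash
mkdir -p pics; cat > h.py <<'E'
from cell import manip
import numpy as np, cv2
def snap(n,tag):
    c=manip.calibration(n); im,d=manip.get_image(n)
    np.savez(f'pics/{tag}.npz',im=im,d=d,pose=c['pose'],fov=c['vertical_fov'],cx=c['cx'],cy=c['cy'])
    cv2.imwrite(f'pics/{tag}.png',cv2.cvtColor(im,cv2.COLOR_RGB2BGR))
    print(n,{k:v for k,v in c.items()})
E
python3 - <<'E'
from h import *
print(manip.current_clock(),manip.pinch_z)
for n in ("side","top","wrist"): snap(n,n+'0')
E
```

```text
0.0 0.0188
side {'vertical_fov': 52.40183837403183, 'cx': 257.9107349612604, 'cy': 193.49961669642556, 'pose': array([[-0.99853891,  0.02417889, -0.04832634,  0.47224861],
       [-0.05379576, -0.52929584,  0.84673014,  1.04441568],
       [-0.00510593,  0.84809274,  0.52982321,  0.75170578],
       [ 0.        ,  0.        ,  0.        ,  1.        ]])}
top {'vertical_fov': 52.70072310527318, 'cx': 258.55638054861083, 'cy': 189.3201429442415, 'pose': array([[-0.01151933,  0.98789765, -0.15467885,  0.29601713],
       [-0.99985182, -0.00940083,  0.01442064,  0.00276655],
       [ 0.012792  ,  0.15482204,  0.98785955,  1.55111198],
       [ 0.        ,  0.        ,  0.        ,  1.        ]])}
wrist {'vertical_fov': 65.70646984690485, 'cx': 255.6978321079616, 'cy': 192.76007987660464, 'pose': array([[ 0.34885649,  0.90411206,  0.24673981,  0.25962565],
       [-0.9371754 ,  0.33688238,  0.090623  , -0.48937819],
       [-0.00118895, -0.26285291,  0.96483519,  0.38297008],
       [ 0.        ,  0.        ,  0.        ,  1.        ]])}
```

View pics/side0.png

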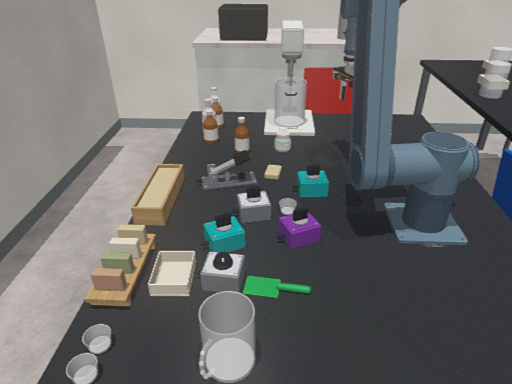

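View pics/top0.png

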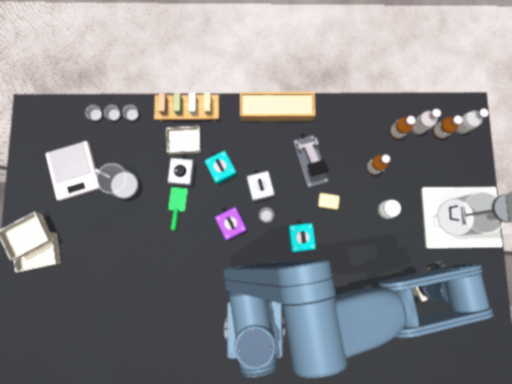

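View pics/wrist0.png

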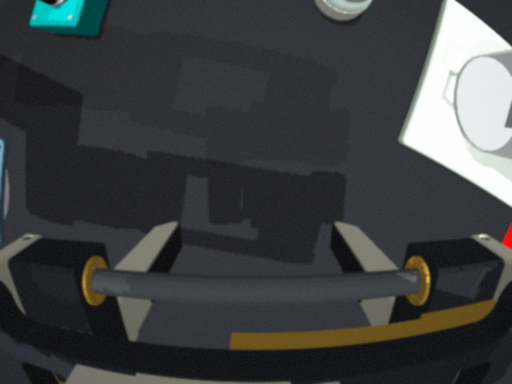

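The top view shows the grey key box at about (261,186), the paddle at (311,162) with its pad near (318,168), and the dial at (180,171). The turquoise and purple boxes are the look-alikes. I'll zoom in.

```bash
cat >> h.py <<'E'
def load(t): return dict(np.load(f'pics/{t}.npz'))
def ray(c,u,v,fish=False):
    f=192/np.tan(np.radians(float(c['fov']))/2)
    a=np.array([u-c['cx'],v-c['cy']],float)
    if fish:
        r=np.hypot(*a); th=r/f; d=np.array([a[0]/r*np.sin(th),-a[1]/r*np.sin(th),-np.cos(th)])
    else: d=np.array([a[0]/f,-a[1]/f,-1])
    return c['pose'][:3,3],c['pose'][:3,:3]@d
def onz(c,u,v,z,fish=False):
    o,d=ray(c,u,v,fish); return o+d*(z-o[2])/d[2]
def proj(c,P,fish=False):
    f=192/np.tan(np.radians(float(c['fov']))/2)
    p=c['pose'][:3,:3].T@(np.asarray(P)-c['pose'][:3,3]); x,y,z=p[0],-p[1],-p[2]
    if fish:
        r=np.hypot(x,y); th=np.arctan2(r,z); return c['cx']+f*th*x/r,c['cy']+f*th*y/r
    return c['cx']+f*x/z,c['cy']+f*y/z
def crop(t,u0,v0,w,h,s,out):
    im=load(t)['im'][v0:v0+h,u0:u0+w]
    cv2.imwrite(f'pics/{out}.png',cv2.cvtColor(cv2.resize(im,None,fx=s,fy=s,interpolation=cv2.INTER_CUBIC),cv2.COLOR_RGB2BGR))
E
python3 - <<'E'
from h import *
c=load('top0')
print(onz(c,261,184,.1),onz(c,318,168,.1),onz(c,303,140,.05),onz(c,180,171,.09))
crop('top0',230,120,120,90,6,'topc'); crop('side0',190,140,100,75,7,'sidec')
E
```

```text
[ 0.54359531 -0.02793366  0.1       ] [ 0.60371773 -0.24706063  0.1       ] [ 0.72934263 -0.19949931  0.05      ] [0.59875729 0.28182023 0.09      ]
```

View pics/topc.png

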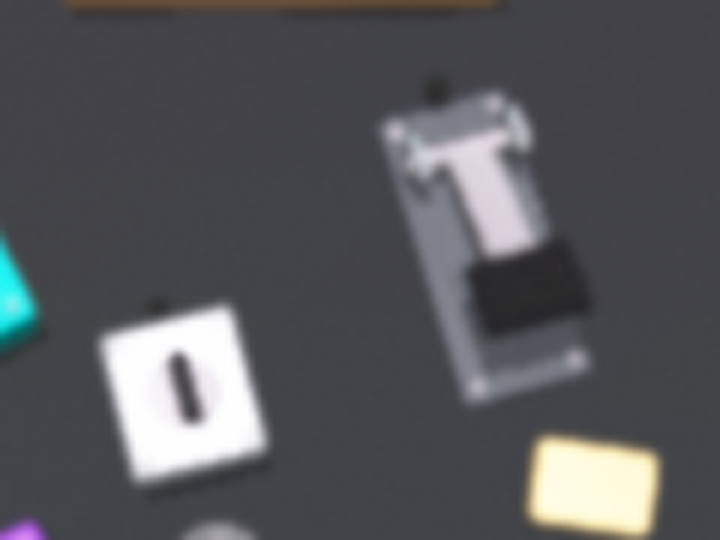

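View pics/sidec.png

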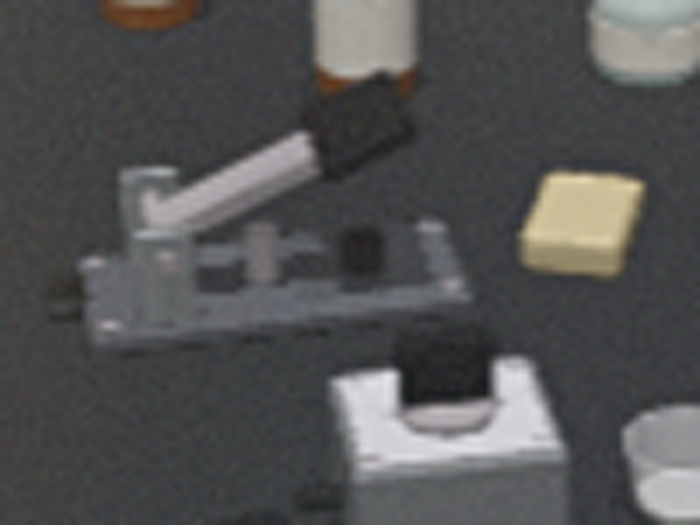

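Bar and box edges give about 15° of yaw, and the key is near (0.545,-0.028). I'll move above it and take a closer wrist view.

```bash
cat >> h.py <<'E'
def down(a):  # jaw axis y perpendicular to heading a (deg): tool x along heading-ish
    a=np.radians(a); x=np.array([np.cos(a),np.sin(a),0]); z=np.array([0,0,-1.]); return np.c_[x,np.cross(z,x),z]
E
python3 - <<'E'
from h import *
for a in (15,195):
    print(a,[manip.solve_ik([.53,-.05,.30],down(a)), manip.solve_ik([.545,-.028,.09],down(a)),manip.solve_ik([.545,-.028,.09],down(a-60))])
q=manip.current_joints(); R=manip.current_ee_rot(); print(R)
c=load('wrist0'); p=manip.current_tcp_pos(); print(R.T@(c['pose'][:3,3]-p), R.T@(-c['pose'][:3,2]))
E
```

```text
15 [array([-1.74022444e+01,  1.05774993e+01,  8.21179461e+01, -2.54444375e-14,
        8.73045546e+01,  5.75977556e+01]), array([-1.46555429e+01,  2.12706108e+01,  9.83503977e+01, -2.54444375e-14,
        6.03789915e+01,  6.03444571e+01]), array([-1.46555429e+01,  2.12706108e+01,  9.83503977e+01, -2.54444375e-14,
        6.03789915e+01,  1.20344457e+02])]
195 [array([-1.74022444e+01,  1.05774993e+01,  8.21179461e+01, -2.54444375e-14,
        8.73045546e+01, -1.22402244e+02]), array([-1.46555429e+01,  2.12706108e+01,  9.83503977e+01, -2.54444375e-14,
        6.03789915e+01, -1.19655543e+02]), array([-1.46555429e+01,  2.12706108e+01,  9.83503977e+01, -2.54444375e-14,
        6.03789915e+01, -5.96555429e+01])]
[[ 9.37022031e-01  3.49270181e-01 -2.31665236e-04]
 [ 3.49270155e-01 -9.37021044e-01  1.38615956e-03]
 [ 2.67068999e-04 -1.37977580e-03 -9.99999012e-01]]
[ 0.07228038 -0.00056976 -0.1649349 ] [-2.63110228e-01  6.80536970e-05  9.64765777e-01]
```

```bash
python3 - <<'E'
from h import *
manip.goto([.50,-.10,.28],down(15)); manip.pause(.3)
snap('wrist','w1'); print(manip.current_clock(), manip.current_force(), manip.current_moment())
E
```

```text
wrist {'vertical_fov': 65.70646984690485, 'cx': 255.6978321079616, 'cy': 192.76007987660464, 'pose': array([[ 2.57458219e-01,  9.32218144e-01,  2.54331668e-01,
         5.69600088e-01],
       [-9.66289356e-01,  2.48276144e-01,  6.81457047e-02,
        -8.14345097e-02],
       [ 3.82176738e-04, -2.63302655e-01,  9.64713204e-01,
         4.44905337e-01],
       [ 0.00000000e+00,  0.00000000e+00,  0.00000000e+00,
         1.00000000e+00]])}
2.3833 [-0.61052149 -0.36668561  0.2600276 ] [0.01643244 0.00233059 0.02811882]
```

View pics/w1.png

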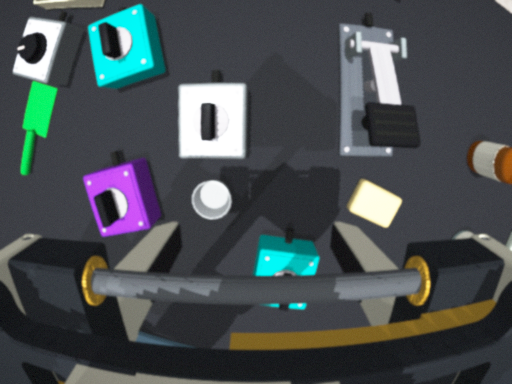

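The wrist view shows the key bar at (208,122) on its light box top, and the paddle with its pad at (392,126) and hinge pin ends at about (349,40) and (403,48). I'll extract these precisely.

```bash
crop_=1; python3 - <<'E'
from h import *
crop('w1',165,70,95,95,6,'w1k'); crop('w1',320,10,115,155,5,'w1p')
c=load('w1'); im=c['im']; g=im.min(axis=2).astype(int)
# box top
m=np.zeros(g.shape,np.uint8); m[75:165,172:252]=(g[75:165,172:252]>120)*255
cs,_=cv2.findContours(m,cv2.RETR_EXTERNAL,cv2.CHAIN_APPROX_NONE); k=max(cs,key=cv2.contourArea)[:,0,:]
P=np.array([onz(c,u,v,.06,True)[:2] for u,v in k],np.float32)
print('box',cv2.minAreaRect(P), )
# bar
m2=np.zeros_like(m); m2[85:155,190:238]=(im[85:155,190:238].max(axis=2)<70)*255
cs,_=cv2.findContours(m2,cv2.RETR_EXTERNAL,cv2.CHAIN_APPROX_NONE)
for q in cs:
  if cv2.contourArea(q)>50:
    q=q[:,0,:]; print('bar px',q.min(0),q.max(0)); P=np.array([onz(c,u,v,.104,True)[:2] for u,v in q],np.float32); print('bar',cv2.minAreaRect(P))
E
```

```text
box ((0.5469986796379089, -0.02748454362154007), (0.09782516211271286, 0.08860607445240021), 13.251214981079102)
bar px [202 104] [214 139]
bar ((0.5473710894584656, -0.03091442584991455), (0.04051432013511658, 0.014058551751077175), 13.84184741973877)
```

View pics/w1k.png

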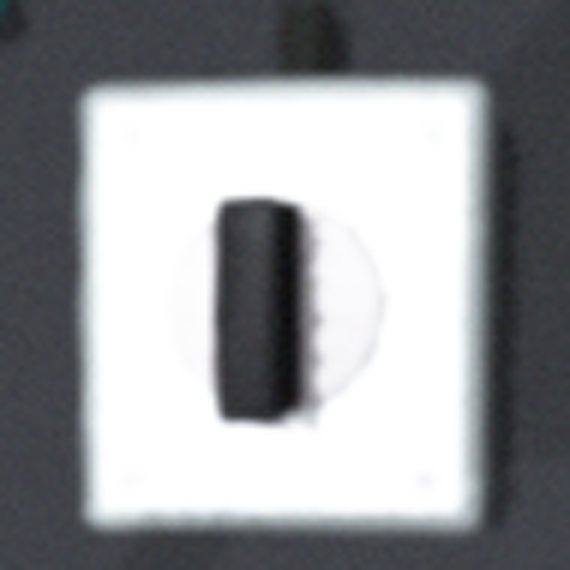

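View pics/w1p.png

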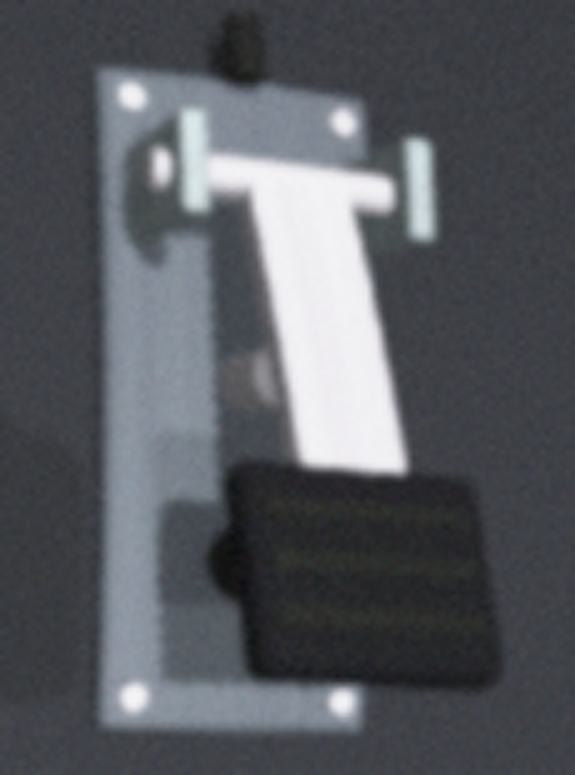

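```bash
python3 - <<'E'
from h import *
c=load('w1')
print('disc',onz(c,165+276.5/6,70+305/6,.068,True))
print('bar left-top edge mid',onz(c,165+218/6,70+310/6,.104,True))
F=np.array([onz(c,320+x/5,10+y/5,.012,True) for x,y in [(97,68),(365,98),(362,732),(100,728)]])
print(F, F.mean(0), [np.linalg.norm(F[i]-F[(i+1)%4]) for i in range(4)])
far=(F[0]+F[1])/2; near=(F[2]+F[3])/2; d=far-near; print('axis',np.degrees(np.arctan2(d[1],d[0])))
# screws
S=np.array([onz(c,320+x/5,10+y/5,.012,True) for x,y in [(132,96),(344,122),(342,702),(134,697)]]); print('screw',S.mean(0),np.degrees(np.arctan2(*(S[0]+S[1]-S[2]-S[3])[1::-1])))
print('pin ends z50',onz(c,320+207/5,10+172/5,.05,True),onz(c,320+394/5,10+192/5,.05,True))
print('lug',onz(c,320+195/5,10+160/5,.05,True),onz(c,320+421/5,10+190/5,.05,True))
# pad: corner heights: face tilt .4, half-length 28 => far z .105-.0109, near .105+.0109
zf=.105-.028*np.sin(.4); zn=.105+.028*np.sin(.4)
Pd=np.array([onz(c,320+x/5,10+y/5,z,True) for x,y,z in [(228,463,zf),(472,480,zf),(500,685,zn),(255,678,zn)]])
print(Pd,Pd.mean(0)); d=(Pd[0]+Pd[1]-Pd[2]-Pd[3]); print(np.degrees(np.arctan2(d[1],d[0])), np.linalg.norm(Pd[0]-Pd[1]),np.linalg.norm(Pd[2]-Pd[1]))
E
```

```text
disc [ 0.5468351  -0.02925134  0.068     ]
bar left-top edge mid [ 0.54543564 -0.0233972   0.104     ]
[[ 0.73886577 -0.16504645  0.012     ]
 [ 0.76412179 -0.25042685  0.012     ]
 [ 0.5684429  -0.30512706  0.012     ]
 [ 0.54423482 -0.21980432  0.012     ]] [ 0.65391632 -0.23510117  0.012     ] [np.float64(0.08903751773435048), np.float64(0.20318056687279967), np.float64(0.08869047765358078), np.float64(0.20218711452693416)]
axis 15.66556669638467
screw [ 0.65463945 -0.23625022  0.012     ] 15.658739361490742
pin ends z50 [ 0.70569632 -0.19479065  0.05      ] [ 0.72261769 -0.25071141  0.05      ]
lug [ 0.70781287 -0.19063808  0.05      ] [ 0.7268904  -0.25894882  0.05      ]
[[ 0.62140496 -0.20615323  0.09409629]
 [ 0.64107457 -0.2733289   0.09409629]
 [ 0.591593   -0.28550757  0.11590371]
 [ 0.57252512 -0.21989145  0.11590371]] [ 0.60664941 -0.24622029  0.105     ]
14.761157078158746 0.06999616910359441 0.055428412596609376
```

The two independent estimates agree: key axis at (0.547,-0.029) with yaw 13.6°, paddle pad at (0.607,-0.247), hinge at (0.713,-0.222) with yaw 15.5°. Next I'll grasp the key.

```bash
python3 - <<'E'
from h import *
manip.move_gripper(.07,12)
manip.goto([.547,-.029,.15],down(13.6))
print(manip.movel([.547,-.029,.077],velocity=.1,max_force=8))
print('F',manip.current_force(),manip.current_moment(),manip.current_tcp_pos())
manip.move_gripper(0.0,12); manip.pause(.2)
print(manip.current_finger_gap(),manip.current_force(),manip.current_moment(),manip.current_joints(),manip.current_clock())
snap('side','s2'); crop('s2',190,140,140,105,5,'s2c')
E
```

```text
False
F [0.00617062 0.68145357 0.43647122] [-0.00844589 -0.02275724  0.00225053] [ 0.54761709 -0.02932086  0.07776066]
0.014172359954297987 [-0.98217932  6.59458236  3.61519032] [0.9241895  0.08703616 0.03857852] [-1.46612410e+01  2.23477708e+01  9.88505198e+01  7.61241210e-02
  5.88475466e+01  6.16922654e+01] 5.6583
side {'vertical_fov': 52.40183837403183, 'cx': 257.9107349612604, 'cy': 193.49961669642556, 'pose': array([[-0.99853891,  0.02417889, -0.04832634,  0.47224861],
       [-0.05379576, -0.52929584,  0.84673014,  1.04441568],
       [-0.00510593,  0.84809274,  0.52982321,  0.75170578],
       [ 0.        ,  0.        ,  0.        ,  1.        ]])}
```

View pics/s2c.png

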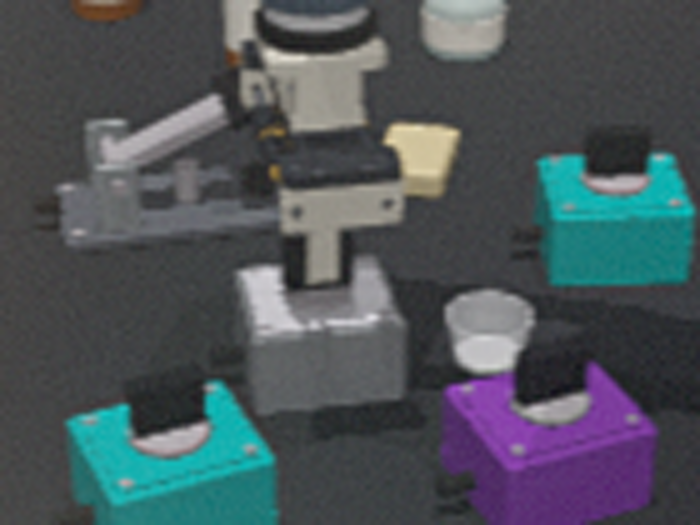

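The side view shows the fingers closed on the bar, with a gap of 14.2 mm and a 6.6 N side load. I'll shift about 1 mm to relieve that, then twist in steps while watching the moment.

```bash
python3 - <<'E'
from h import *
p=np.array([.547,-.029,.077])
manip.movel([.547,-.0278,.077],velocity=.03); manip.pause(.1)
print('F',manip.current_force().round(2),manip.current_moment().round(3),manip.current_tcp_pos())
q=np.array(manip.current_joints()); q0=q[5]
for d in (10,20,30,40,48,52,54,56,57.3):
    q[5]=q0+d; manip.set_joints(q); manip.pause(.05)
    print(d,(manip.current_joints()[5]-q0).round(2),manip.current_force().round(2),manip.current_moment().round(3),round(manip.current_joint_torque()[5],3),round(manip.current_finger_gap(),4),round(manip.current_clock(),2))
E
```

```text
F [-2.91  0.56  2.73] [0.187 0.389 0.054] [ 0.54677519 -0.02799928  0.07701478]
10 9.77 [-0.7   2.18  1.14] [0.466 0.262 0.088] 0.187 0.014 6.4
20 19.69 [-1.15  3.08  2.17] [0.635 0.26  0.102] 0.184 0.0145 6.74
30 29.66 [-1.44  4.43  1.17] [0.902 0.231 0.147] 0.198 0.0138 7.08
40 39.75 [-0.52  6.01  2.25] [0.995 0.161 0.195] 0.203 0.0138 7.42
48 47.75 [-1.93  5.39  1.17] [1.1   0.123 0.155] 0.23 0.0141 7.73
52 51.74 [-0.66  5.71  0.51] [1.164 0.084 0.113] 0.208 0.0138 8.03
54 53.74 [-0.69  5.49  1.11] [1.155 0.083 0.152] 0.194 0.0139 8.33
56 55.74 [-0.22  6.07  0.39] [1.135 0.107 0.204] 0.198 0.0142 8.63
57.3 57.04 [-0.19  6.47  1.08] [1.148 0.054 0.216] 0.194 0.0142 8.93
```

```bash
python3 - <<'E'
from h import *
manip.move_gripper(0.0,30)
q=np.array(manip.current_joints()); q0=q[5]
print(manip.current_force().round(2),manip.current_moment().round(3))
for d in (1,2,3,4,5,6,7):
    q[5]=q0+d; manip.set_joints(q); manip.pause(.08)
    t=manip.current_moment()[2]
    print(d,(manip.current_joints()[5]-q0).round(2),manip.current_force().round(2),manip.current_moment().round(3),round(manip.current_joint_torque()[5],3),round(manip.current_finger_gap(),4),round(manip.current_clock(),2))
    if abs(t)>.8: break
snap('wrist','w3')
E
```

```text
[-0.02  6.31  1.49] [1.202 0.038 0.156]
1 0.9 [-1.35  3.97  0.93] [0.784 0.148 0.387] 0.33 0.0137 9.48
2 1.96 [-0.31  5.26  0.17] [0.856 0.17  0.574] 0.554 0.0142 9.82
3 2.98 [-0.28  4.87  1.26] [0.856 0.136 0.727] 0.707 0.0142 10.15
4 3.99 [ 0.55  3.52 -0.38] [0.763 0.017 0.642] 0.668 0.0147 10.48
5 4.98 [0.47 3.6  0.93] [0.631 0.007 0.797] 0.798 0.0144 10.82
6 5.99 [-0.52  3.62  1.64] [0.737 0.035 0.733] 0.741 0.0144 11.15
7 6.98 [0.31 4.93 1.64] [0.797 0.051 0.91 ] 0.87 0.015 11.48
wrist {'vertical_fov': 65.70646984690485, 'cx': 255.6978321079616, 'cy': 192.76007987660464, 'pose': array([[-7.71066155e-01,  6.14220225e-01,  1.67900268e-01,
         5.92663186e-01],
       [-6.36754698e-01, -7.44052019e-01, -2.02311756e-01,
        -8.30547726e-02],
       [ 6.62561278e-04, -2.62907032e-01,  9.64820944e-01,
         2.41993564e-01],
       [ 0.00000000e+00,  0.00000000e+00,  0.00000000e+00,
         1.00000000e+00]])}
```

View pics/w3.png

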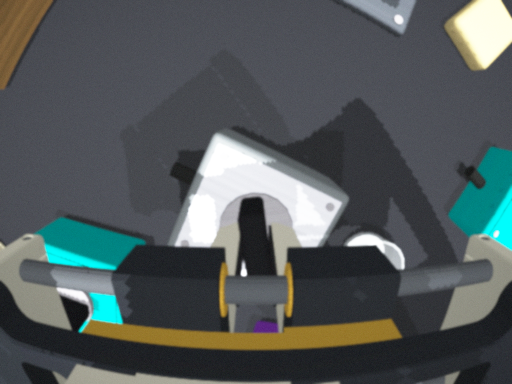

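The moment rose well past the 0.18 N m spring torque, to about 0.8 at 58–64°, so the key is at its stop. I'll release it, lift clear and check.

```bash
python3 - <<'E'
from h import *
manip.move_gripper(.085,12); manip.pause(.3)
manip.movel([.547,-.0278,.16],velocity=.15)
manip.move_gripper(0.0,20)
manip.goto([.50,-.10,.28],down(15.5)); manip.pause(.2)
print(manip.current_force(),manip.current_finger_gap())
snap('wrist','w4'); print(manip.current_clock()); crop('w4',80,60,360,270,2,'w4c')
E
```

```text
[ 0.09464004 -0.64221613 -0.61113978] 0.0005795748000694605
wrist {'vertical_fov': 65.70646984690485, 'cx': 255.6978321079616, 'cy': 192.76007987660464, 'pose': array([[ 2.66777800e-01,  9.29597003e-01,  2.54320699e-01,
         5.69556831e-01],
       [-9.63758047e-01,  2.57370114e-01,  7.02214401e-02,
        -7.99912379e-02],
       [-1.76906823e-04, -2.63837141e-01,  9.64567225e-01,
         4.44459386e-01],
       [ 0.00000000e+00,  0.00000000e+00,  0.00000000e+00,
         1.00000000e+00]])}
16.5167
```

View pics/w4.png

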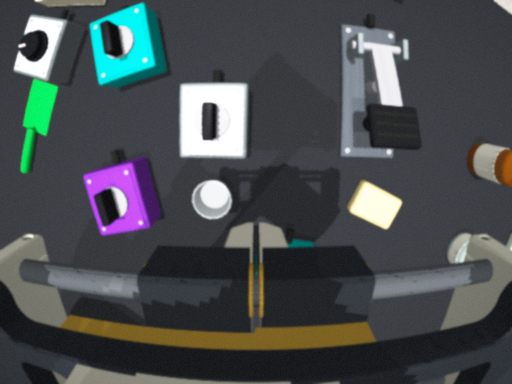

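The key is back at rest, with its bar parallel to the box edges at (210,122), and nothing has been disturbed. On to the paddle: approach with fingers closed and feel for the pad.

```bash
python3 - <<'E'
from h import *
manip.goto([.606,-.2468,.15],down(15.5)); 
manip.movel([.606,-.2468,.128],velocity=.1); manip.pause(.2)
f0=np.mean([manip.current_force() for _ in range(3)],0); print('f0',f0)
print(manip.movel([.606,-.2468,.095],velocity=.015,max_force=2.5))
print(manip.current_tcp_pos(),manip.current_force()); manip.pause(.2)
L=[]
for _ in range(6): L.append(manip.current_force()); manip.pause(.03)
print(np.mean(L,0),manip.current_tcp_pos(),manip.current_clock())
snap('side','s5'); crop('s5',180,120,140,105,5,'s5c')
E
```

```text
f0 [-0.06745767  0.26932514  0.41099864]
True
[ 0.60575762 -0.24685524  0.10951226] [ 0.19963108 -0.77118333  3.22092497]
[ 0.61254266 -1.01999718  2.77826586] [ 0.60564244 -0.24681311  0.10934553] 19.625
side {'vertical_fov': 52.40183837403183, 'cx': 257.9107349612604, 'cy': 193.49961669642556, 'pose': array([[-0.99853891,  0.02417889, -0.04832634,  0.47224861],
       [-0.05379576, -0.52929584,  0.84673014,  1.04441568],
       [-0.00510593,  0.84809274,  0.52982321,  0.75170578],
       [ 0.        ,  0.        ,  0.        ,  1.        ]])}
```

View pics/s5c.png

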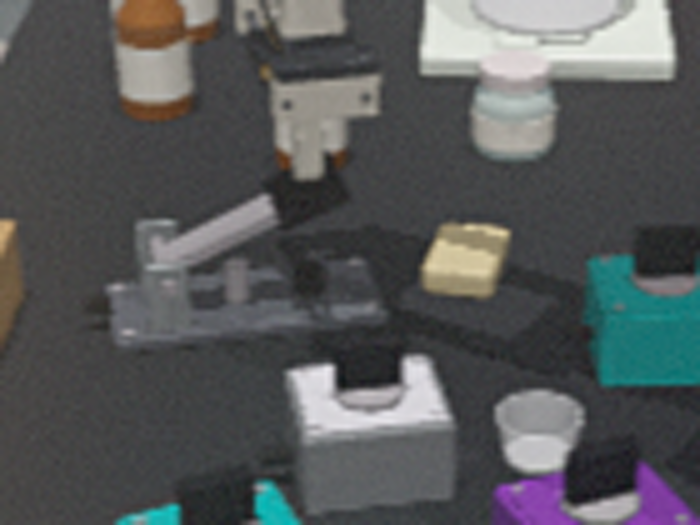

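Touching at z=0.1095 fits the geometry (contact about 117 mm from the pin), so half-way should be at tip z of about 0.083. I'll press there slowly.

```bash
python3 - <<'E'
from h import *
def rep(t):
    L=[]
    for _ in range(8): L.append(manip.current_force()); manip.pause(.03)
    print(t,np.mean(L,0).round(2),manip.current_tcp_pos().round(4),round(manip.current_clock(),2))
for z in (.095,.087,.083):
    print(manip.movel([.606,-.2468,z],velocity=.03,max_force=9)); manip.pause(.15); rep(z)
snap('side','s6'); crop('s6',180,120,140,105,5,'s6c'); snap('wrist','w6')
E
```

```text
False
0.095 [-1.91 -0.73  5.49] [ 0.6053 -0.2467  0.0948] 20.72
False
0.087 [-2.35 -0.92  6.85] [ 0.6053 -0.2469  0.087 ] 21.55
False
0.083 [-2.8  -1.41  7.21] [ 0.6054 -0.247   0.0832] 22.25
side {'vertical_fov': 52.40183837403183, 'cx': 257.9107349612604, 'cy': 193.49961669642556, 'pose': array([[-0.99853891,  0.02417889, -0.04832634,  0.47224861],
       [-0.05379576, -0.52929584,  0.84673014,  1.04441568],
       [-0.00510593,  0.84809274,  0.52982321,  0.75170578],
       [ 0.        ,  0.        ,  0.        ,  1.        ]])}
wrist {'vertical_fov': 65.70646984690485, 'cx': 255.6978321079616, 'cy': 192.76007987660464, 'pose': array([[ 2.66843920e-01,  9.29065153e-01,  2.56187945e-01,
         6.75268050e-01],
       [-9.63739395e-01,  2.57473864e-01,  7.00969872e-02,
        -2.27344806e-01],
       [-8.37032064e-04, -2.65603370e-01,  9.64082024e-01,
         2.48014354e-01],
       [ 0.00000000e+00,  0.00000000e+00,  0.00000000e+00,
         1.00000000e+00]])}
```

View pics/s6c.png

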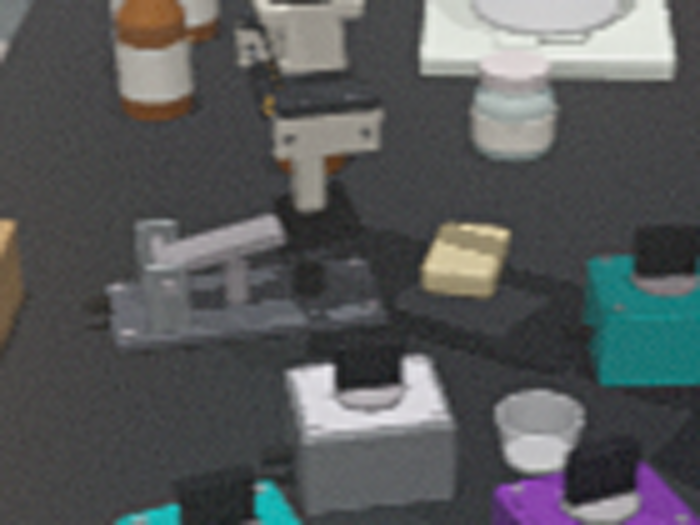

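View pics/w6.png

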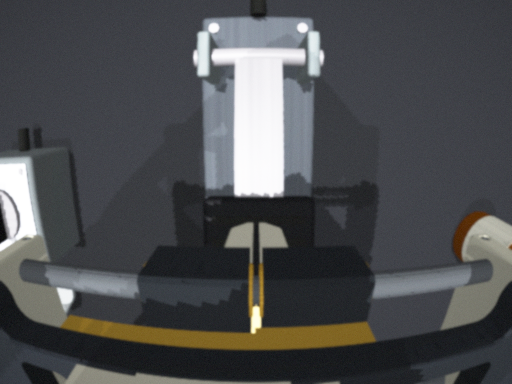

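```bash
python3 - <<'E'
from h import *
c=load('w6'); a=np.radians(15.5)
# pin from this view, z=.05
pin=(onz(c,205,58,.05,True)+onz(c,312,58,.05,True))/2; print('pin',pin)
e=(c['im'][185:210,255].max(1)); print(e)
m=c['im'][:,225].max(1); print(m[190:206])
for b in (0.1,.15,.2,.25,.3):  # elevation
    t=b; s,n=.092,.009
    P=pin-np.array([np.cos(a),np.sin(a),0])*(s*np.cos(t)-n*np.sin(t)); P[2]=.05+s*np.sin(t)+n*np.cos(t)
    w=[proj(c,P+np.array([-np.sin(a),np.cos(a),0])*k,True) for k in (.035,-.035)]
    print('pressed',round(.4-b,2),np.round(proj(c,P,True),1),np.round(w,1).tolist())
L=[]
for _ in range(10): L.append(manip.current_force()); manip.pause(.03)
print(np.mean(L,0),manip.current_tcp_pos(),manip.current_finger_gap(),manip.current_clock())
E
```

```text
pin [ 0.7122676  -0.21888724  0.05      ]
[253 253 252 253 252 252 252 249 228 190 157 120  74  40  25  21  30  33
  32  32  33  31  35  28  34]
[86 85 86 86 80 67 45 30 26 17 22 32 32 33 33 35]
pressed 0.3 [258.7 197.6] [[203.8, 197.6], [313.5, 197.5]]
pressed 0.25 [258.8 198.1] [[202.5, 198.0], [314.9, 198.0]]
pressed 0.2 [258.9 198.2] [[201.1, 198.1], [316.4, 198.1]]
pressed 0.15 [258.9 197.9] [[199.7, 197.9], [318.0, 197.8]]
pressed 0.1 [259.  197.2] [[198.2, 197.2], [319.6, 197.1]]
[-2.27250991 -1.3561836   7.19271795] [ 0.60535487 -0.24703829  0.08318745] 0.00045133503609784794 22.6833
```

```bash
python3 - <<'E'
from h import *
a=np.radians(15.5); pin=np.array([.7123,-.220,.05]); c=load('s6')
def pt(t,s,n,k):
    P=pin-np.array([np.cos(a),np.sin(a),0])*(s*np.cos(t)-n*np.sin(t))+np.array([-np.sin(a),np.cos(a),0])*k; P[2]=.05+s*np.sin(t)+n*np.cos(t); return P
for t in (.4,.3,.25,.2,.15,.1):
    A=np.array(proj(c,pt(t,.03,0,.015)));B=np.array(proj(c,pt(t,.088,0,.015)))
    d=B-A; print(round(.4-t,2),'slope',round(np.degrees(np.arctan2(-d[1],d[0])),2),B.round(1))
for t in ('s5','s6'):
    im=load(t)['im'].astype(int)
    sub=im[150:182,205:245]; m=((sub.min(2)>125)&(sub[:,:,0]-sub[:,:,1]>=0)).astype(np.uint8)
    n,l,st,ce=cv2.connectedComponentsWithStats(m); 
    k=1+np.argmax(st[1:,4]); ys,xs=np.nonzero(l==k)
    v=cv2.fitLine(np.c_[xs,ys].astype(np.float32),cv2.DIST_HUBER,0,.01,.01).ravel(); print(t,st[k],np.degrees(np.arctan2(-v[1],v[0])))
    cv2.imwrite(f'pics/m_{t}.png',cv2.resize((l==k).astype(np.uint8)*255,None,fx=8,fy=8,interpolation=0))
E
```

```text
0.0 slope 26.29 [234.6 163.4]
0.1 slope 21.24 [235.5 165.3]
0.15 slope 18.73 [235.9 166.3]
0.2 slope 16.23 [236.2 167.3]
0.25 slope 13.74 [236.4 168.3]
0.3 slope 11.24 [236.6 169.3]
s5 [  5   9  25  14 119] 24.338995
s6 [  5  13  26  10 114] 13.876718
```

All three checks agree on half-way: the tip height, a steady force of about 6.8 N net, and a lever slope change of 10.5° against 10.1° predicted. I'm handing in while still holding the paddle.

```bash
python3 - <<'E'
from h import *
print(manip.current_tcp_pos(),manip.current_force(),manip.current_clock()); manip.close_job()
E
```

```text
[ 0.60535487 -0.24703829  0.08318745] [-2.02668214 -1.15657388  6.64363389] 22.6833
the job is handed in; nothing more can be done
```

I handed the job in at 22.7 s with the paddle held about half-way down and the start key already sprung back.

- **Start key:** I pinched the bar and twisted it clockwise until it met its stop. The moment rose to about 0.8 N m, against 0.18 N m from the spring alone. I then opened the fingers, and the wrist picture showed the key back square to its box.
- **Paddle:** I pressed it with the fingers closed, from contact at 109.5 mm down to a tip height of 83.2 mm, and held it there.
    - **Force:** it was steady at about 6.8 N net, against the 6.5 N expected at half-way.
    - **Lever slope:** in the side pictures it had changed by 10.5°, which gives about 0.21 rad pressed, against 0.20 for half-way.
    - **Stop:** the paddle was never taken near its stop.
- **Weak check:** the height of the pad's edge in the wrist picture hardly changes with paddle angle. Its width, read roughly, hinted at a deeper press of about 0.3 rad. I gave that little weight, because the key bar's edges also measured short.
- **Other things:** I did not touch the dial or the loose objects. They looked unmoved in the pictures, but I did not measure their positions.

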